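# Offer a heater cover up to its hinge and hold it there for the pin

## Robot

A 6-joint arm with a two-finger parallel gripper is mounted at the origin on the work surface. World frame = base frame: x ahead of the robot, y to its left, z up, the work surface at z = 0. Lengths are in m, angles in rad, forces in N, time in s.
With the tool pointing down it reaches from about 0.325 to 0.775 m from the base axis. Payload 9.3 kg.
Tool frame: the origin (TCP) lies at the very end of the fingers, on their centre line; the grasp point (between the pads) lies 19 mm behind it; z points along the fingers, y is the line along which they close (so a half turn about z gives the same grasp; the last joint's range is limited). The gripper opens to 85 mm and grips with 20 to 120 N. Pads are 22 mm wide; open, the fingers measure 114 mm over their backs; the gripper's body (76 mm by 85 mm) begins 54 mm behind the grasp point. The pads swing forward as they close: fully open they stand 13 mm farther back than shut.
Start: joints at [-1.423, 0.259, 0.021, 1.334, 0, 1.418], TCP at [0.163, -0.525, 0.231] pointing down, gripper open.
Joint ranges: [-3.04, 3.04], [-0.91, 1.82], [-1.04, 1.36], [-1.92, 1.95], [-1.52, 1.45], [-3.14, 3.14]. Speed limits (rad/s): [2.22, 2.22, 2.79, 3.14, 3.14, 3.14].

## Interface

Orientations are given as a rotation vector (axis times angle).
In Python, from plant import arm gives the robot as it stands.
- The arm moves only by the shell command python3 -m pendant 'ROWS' [FORCE]. ROWS is JSON, a list of rows, each an object of numbers: "tx", "ty", "tz": the shift along the tool's x, y, z in units of 0.8 m (1.0 is 0.8 m); "rx", "ry", "rz": the turn, a rotation vector about the tool's x, y, z in units of 0.5 rad (1.0 is 0.5 rad); "claw": the opening, from -1 (shut) to 1 (fully open), so that 0 is half open. In form: [{"tx": .., "ty": .., "tz": .., "rx": .., "ry": .., "rz": .., "claw": ..}, ...]. A call has 1 to 20 rows; each row is the pose to reach, as a shift and turn from the pose commanded when the call began, along the tool's axes at that moment; what a row does not reach only later rows make up. A row lasts 1/10 s, in which the tool goes at most 50 mm and 8.59 degrees, less where a joint would pass 70% of its speed; a pose out of reach is approached as far as the arm can. A call with a number of a shift or a turn outside -1 to 1 is refused whole. A call with a gripper value outside its range is refused whole. The fingers move at their own pace and stop on an object; FORCE is the grip in N (left out, the last holds). Time passes only in rows, so rows that repeat a pose let the fingers close. It gives the time, the measured TCP pose, the force, the opening and the grip force at its end, in the units of the state.
- arm.state(): the state, without advancing time (a new reading comes with each control period).
- arm.camera(name): name is "scene" or "top"; returns the picture (384x512x3 uint8, red, green, blue); there is no depth.
- arm.calibration(name): a dict with "fx", "fy", "cx", "cy" (pixels), "rvec" (rotation vector, rad) and "tvec" (3), from world to camera coordinates, as OpenCV has them. Camera axes: x right, y down, z forward; pixel columns grow to the right and rows downward; lengths in m; the calibration is good to about 2 mm. A picture is of the moment at which its call begins. calibration takes no time and is no camera call.
- arm.hand_in(): hands the job in; it is judged then, once.
The state is a dict: "time": time; "qpos": joint angles; "joint_vel": joint speeds; "joint_efforts": joint torques, N m; "eef_pos": TCP position; "tcp_rot": TCP orientation; "force": force on the tool from outside, world axes, zero at the start; "ft_torque": the same for the moment, N m; "grip_width": opening from 0.0 (shut) to 1.0 (fully open); "grip_force": force on a finger pad.
Only numpy, scipy, OpenCV 4.12 (cv2) and the standard library are available. Lean on these libraries where they do the work, as an engineer would, in place of code of your own. Each camera call takes 0.05 s, during which the arm holds its last target. There are 200 camera calls.

## Task

Refit the cover of the dry-block heater: from the white stand take the cover that has a single knuckle in the middle of its lower edge (not the one with two knuckles), and lower it gently, upright, so that its knuckle comes between the two knuckles on the heater's rear edge and the three pin holes line up. Finish still gripping the cover and holding it upright and still in that position, ready for a colleague to push the hinge pin through; leave the other cover and everything else where it is.

Things in the scene. Friction and masses are not known exactly. Their poses are not given: they have to be found in the camera images.
- cover: cover to fit (loose, 0.2 kg): upright aluminium plate 120 (y) x 10 (x) mm with ONE steel knuckle under the middle of its lower edge: tube along y, 36 long, 20 outside, 11 mm inside diameter. Origin: centre of the knuckle's hole; z up; plate 16 to 106 mm above it, neck 10 x 36 mm between. Both sides alike. Starts in either slot of the stand, origin 18 mm above the table.
- other_cover: the other cover, in the other slot: same plate and same frame (origin on the line of its knuckle holes, midway), but with TWO knuckles, each 20 mm long, centred 31 mm either side of the middle. Leave it in the stand.
- stand: fixed white stand 130 (x) x 140 (y) x 84 mm high, origin under its centre. Slots along y at x = +35 and -35 mm hold the covers by their ends, in grooves 12 mm wide, 34 to 84 mm above the table, in end posts more than 48 mm from the middle; open between the posts. A cover is clear once lifted straight up 60 mm. Stand and heater may change sides.
- heater: dry-block heater, fixed: white housing 150 x 150 x 75 mm with a drilled aluminium block on top (a few blue-capped tubes in it, up to 97 mm high), origin at the centre of its underside, x towards its rear (hinge) edge, z up.
- hinge_line (a point): hinge line's middle, on the heater (same axes) 55 mm behind its centre, 95 mm up; the line runs along y. Two fixed steel knuckles, 20 outside, 11 mm inside diameter, 20 long, centred 31 mm either side: gap 42 mm. In it a rigid 45-degree V seat, open upwards, lips 14 mm either side at the line's height: a knuckle resting in it has its hole in line, but the cover can still tip. Enter from above.
- bottle: amber reagent bottle, 56 mm diameter, 115 mm high, origin under its centre; bystander between heater and stand
- pin_tray: small white tray 150 x 60 x 18 mm with the hinge pin (6 mm diameter) in it, origin under its centre; bystander
- beaker: glass beaker, 70 mm diameter, 90 mm high, origin under its centre; bystander
- jar: white jar with blue cap, 60 mm diameter, 70 mm high, origin under its centre; bystander
- tip_box: blue pipette-tip box with clear lid, 85 x 120 x 70 mm, origin under its centre; bystander
- driver: screwdriver lying on the table, 180 mm long; bystander

How it is judged:
By the outcome, as a careful person would: the job done as asked, in the order asked, and still so for the second after the job is handed in, while the arm keeps its last pose, push and grip.
It also fails if it takes over 40 s, if anything falls off the work surface, if the arm or the gripper's body presses on something with over 40 N, if the wrist force passes 120 N, or if a joint passes its speed limit or range.

## Working session

There is one attempt and no reset: what is moved stays moved. The work goes in short steps, Python scripts to look and compute and a shell command to move; the robot and the scene stay as the last step left them, time stands still between calls to the robot, and variables do not carry over. Pictures are saved under pics/ and viewed, at most 10 in all, crops included, and the job is handed in when it is done.

```bash
mkdir -p pics; ls
python3 - <<'E'
from plant import arm
import cv2
for n in("scene","top"):
    cv2.imwrite(f"pics/{n}0.png",cv2.resize(arm.camera(n)[:,:,::-1],(800,600),interpolation=cv2.INTER_CUBIC)); print(arm.calibration(n))
s=arm.state();print(s)
E
```

```text
pics
{'fx': 397.6541663494642, 'fy': 397.6541663494642, 'cx': 260.6484880933036, 'cy': 189.89123357041504, 'rvec': array([ 2.45328267,  0.7816728 , -0.23896138]), 'tvec': array([-0.43626289, -0.29300362,  1.24949351])}
{'fx': 359.30349554179526, 'fy': 359.30349554179526, 'cx': 261.57805321642485, 'cy': 196.2932472637603, 'rvec': array([ 2.19028628, -2.17863405,  0.09915242]), 'tvec': array([-0.09393121,  0.60024162,  1.018308  ])}
{'time': 0.1, 'qpos': array([-1.42260487e+00,  2.59099677e-01,  2.07919128e-02,  1.33371684e+00,
        2.78459958e-05,  1.41822402e+00]), 'joint_vel': array([ 6.57626213e-05, -1.69395501e-03,  1.76413655e-03, -7.85293572e-04,
       -2.98459156e-04, -7.47493098e-05]), 'joint_efforts': array([ 5.24407529e-03, -5.56694269e+01,  3.45069695e+01,  1.16645699e-02,
       -2.64260125e-04,  1.41860625e-05]), 'eef_pos': array([ 0.16291335, -0.52502369,  0.23072831]), 'tcp_rot': array([-3.10492210e+00, -4.70475931e-01, -4.79476707e-05]), 'force': array([ 0.03520194, -0.0153155 ,  0.58413859]), 'ft_torque': array([ 0.01972519, -0.02912651, -0.00413099]), 'grip_force': 0.0, 'grip_width': 0.9995653563515525}
```

View pics/scene0.png

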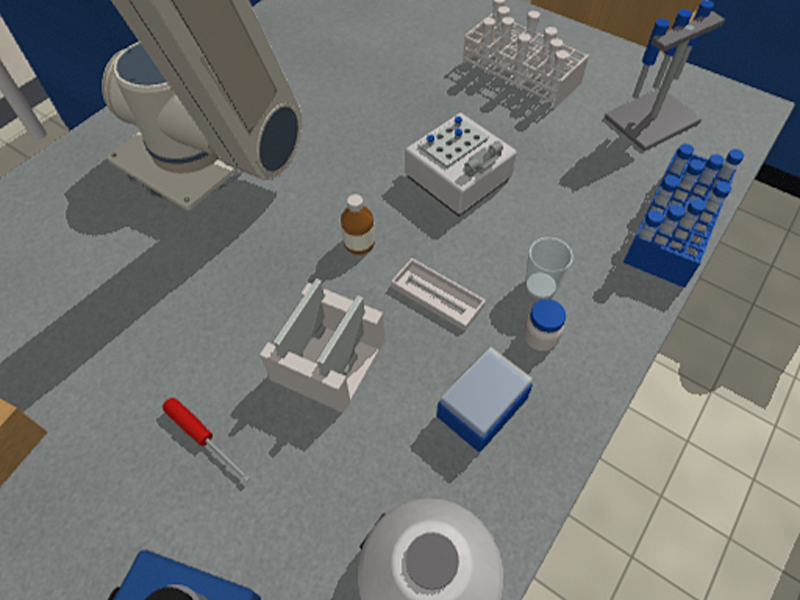

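View pics/top0.png

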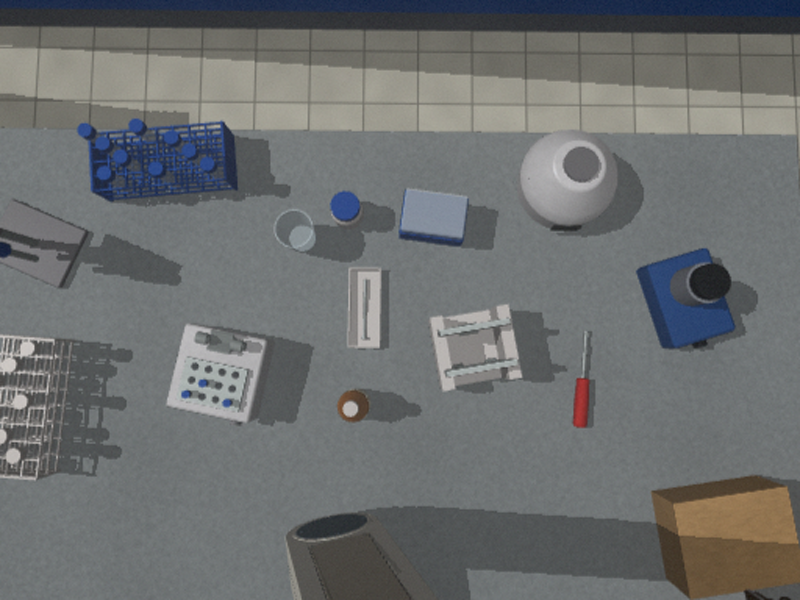

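The scene view shows the stand at about (325,345), the heater at (460,160) and the bottle at (357,225). In the top view the stand is at (477,347), and the heater at (218,372) with its knuckles on the far (+x) edge. I'll zoom in next.

Run:
```python
from plant import arm
import cv2,numpy as np
def crop(im,x,y,w,h,s): return cv2.resize(im[y:y+h,x:x+w],(w*s,h*s),interpolation=cv2.INTER_CUBIC)
s=arm.camera("scene")[:,:,::-1];t=arm.camera("top")[:,:,::-1]
np.savez("im0.npz",s=s,t=t)
a=np.hstack([crop(s,160,172,96,96,8)[:, :]]); cv2.imwrite("pics/c1.png",cv2.resize(s[172:268,160:256],(600,600),interpolation=cv2.INTER_CUBIC))
A=crop(t,270,190,66,62,6);B=crop(t,105,203,67,70,6);
A2=np.zeros((420,800,3),np.uint8);A2[:372,:396]=A;A2[:420,398:800]=B
cv2.imwrite("pics/c2.png",A2)
cv2.imwrite("pics/c3.png",crop(s,255,68,80,70,7))
```

```text
(no output)
```

View pics/c1.png

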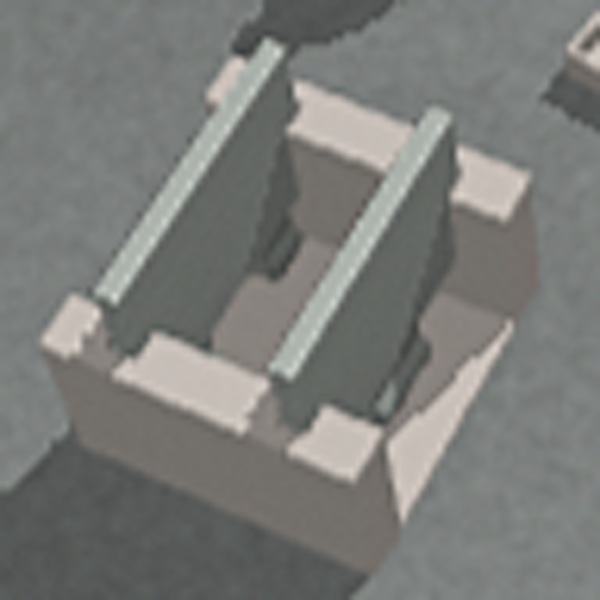

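View pics/c2.png

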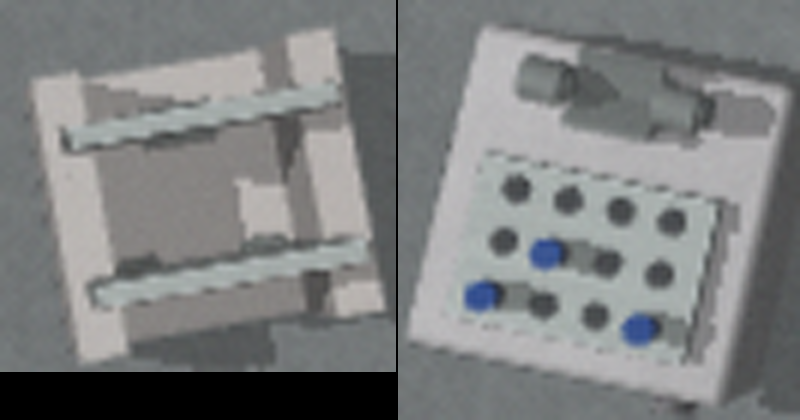

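View pics/c3.png

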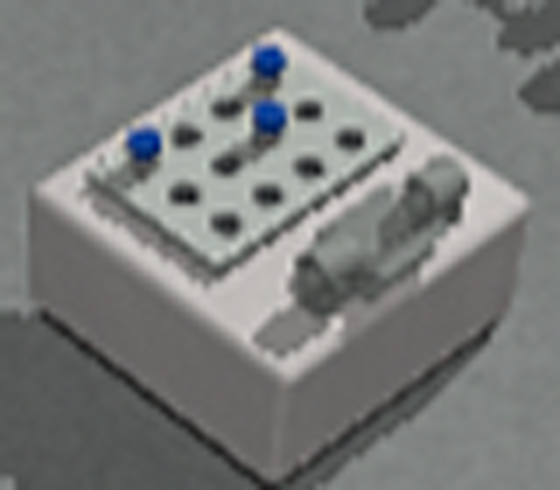

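Both covers are visible: top edges in c1 run (100,295)-(270,45) and (275,372)-(440,115), with a dark knuckle at (280,255) on the left cover and at (400,380) on the right. The heater corners and knuckles are clear too. I'll fit the poses and project both knuckle hypotheses.

```bash
cat > geo.py <<'E'
import numpy as np,cv2
from plant import arm
from scipy.optimize import least_squares
C={n:arm.calibration(n) for n in("scene","top")}
def proj(n,P):
    c=C[n];K=np.array([[c["fx"],0,c["cx"]],[0,c["fy"],c["cy"]],[0,0,1]])
    return cv2.projectPoints(np.asarray(P,float).reshape(-1,3),c["rvec"],c["tvec"],K,None)[0][:,0]
def world(p,L):
    L=np.asarray(L,float).reshape(-1,3);c,s=np.cos(p[2]),np.sin(p[2])
    return np.c_[p[0]+c*L[:,0]-s*L[:,1],p[1]+s*L[:,0]+c*L[:,1],L[:,2]]
def fit(obs,p0):
    # obs: (cam, local pts, pixels)
    f=lambda p:np.concatenate([(proj(n,world(p,L))-px).ravel() for n,L,px in obs])
    r=least_squares(f,p0,loss="soft_l1");return r.x,r.fun
def px(uv,x,y,s): return np.array([x,y])+(np.array(uv,float)+.5)/s-.5
E
cat > m1.py <<'E'
from geo import *
A=lambda uv:px(uv,270,190,6);B=lambda uv:px(np.array(uv)-[398,0],105,203,6)
S=lambda uv:px(uv,160,172,6.25);H=lambda uv:px(uv,255,68,7)
q=lambda a,b,z:[[a,b,z],[a,-b,z],[-a,-b,z],[-a,b,z]]
np.set_printoptions(precision=4,suppress=True)
st=[("top",q(.065,.07,.084),A([[33,78],[333,28],[385,310],[82,362]])),("top",[[.035,.06,.124],[.035,-.06,.124],[-.035,.06,.124],[-.035,-.06,.124]],A([[67,137],[338,92],[95,295],[365,248]])),
 ("scene",[[.035,.06,.124],[.035,-.06,.124],[-.035,.06,.124],[-.035,-.06,.124]],S([[440,115],[275,372],[270,45],[100,295]])),
 ("scene",[[.065,.07,.084],[-.065,-.07,.084],[.065,-.07,.084]],S([[530,178],[42,345],[360,480]]))]
he=[("top",q(.075,.075,.075),B([[485,28],[790,92],[720,402],[412,345]])),("scene",[[.075,.075,.075],[.075,-.075,.075],[-.075,-.075,.075],[-.075,.075,.075]],H([[528,200],[287,378],[37,188],[280,30]]))]
for nm,o,p0 in(("stand",st,[.45,-.1,.15]),("heater",he,[.45,.35,-.2])):
    for k in("top","scene",None):
        p,r=fit([x for x in o if k in(None,x[0])],p0);print(nm,k,p,r.reshape(-1,2) if k is None else abs(r).max())
    if nm=="stand":ps=p
    else: ph=p
np.save("p.npy",[ps,ph])
print("hinge",world(ph,[.055,0,.095]))
im=np.load("im0.npz");s=im["s"].copy();z=8;x0,y0=165,172
o=cv2.resize(s[y0:y0+75,x0:x0+85],None,fx=z,fy=z,interpolation=cv2.INTER_CUBIC)
def dr(y1,y2,x,col):
    for a in(y1,y2):
        for d in(-.01,.01):
            pts=world(ps,[[x+d,y1,.018],[x+d,y2,.018]]);u=(proj("scene",pts)-[x0,y0]+.5)*z-.5
            cv2.line(o,*[tuple(int(v) for v in w) for w in u],col,1)
for x in(.035,-.035):
    dr(-.018,.018,x,(0,0,255));dr(.021,.041,x,(0,255,0));dr(-.041,-.021,x,(0,255,0))
cv2.imwrite("pics/ov.png",o)
E
python3 m1.py
```

```text
stand top [ 0.5267 -0.2061  0.1721] 0.4881013117546331
stand scene [ 0.5255 -0.2048  0.1824] 1.09410166330386
stand None [ 0.5262 -0.2055  0.1764] [[-0.7292  0.3472]
 [-0.5015  0.0213]
 [-0.3436  0.0196]
 [-0.5671  0.261 ]
 [ 0.0413  0.1796]
 [-0.1552 -0.1053]
 [ 0.0759  0.3579]
 [ 0.2946  0.2816]
 [ 0.2146 -0.5309]
 [ 0.3827  0.8544]
 [ 0.691  -0.0237]
 [ 0.3136  0.9207]
 [ 0.1926  0.0877]
 [-0.9051  0.1464]
 [-1.3064  1.0041]]
heater top [ 0.4786  0.2448 -0.199 ] 2.052488246092196
heater scene [ 0.48    0.2487 -0.2025] 2.008431473229507
heater None [ 0.4794  0.2469 -0.1981] [[-1.6973 -1.28  ]
 [ 0.8668 -0.9054]
 [ 0.2319  1.7226]
 [-2.4882 -0.0144]
 [ 1.485   0.0602]
 [-0.4331  1.2188]
 [-2.2221  0.346 ]
 [-0.6574 -1.0135]]
hinge [[0.5333 0.236  0.095 ]]
```

View pics/ov.png

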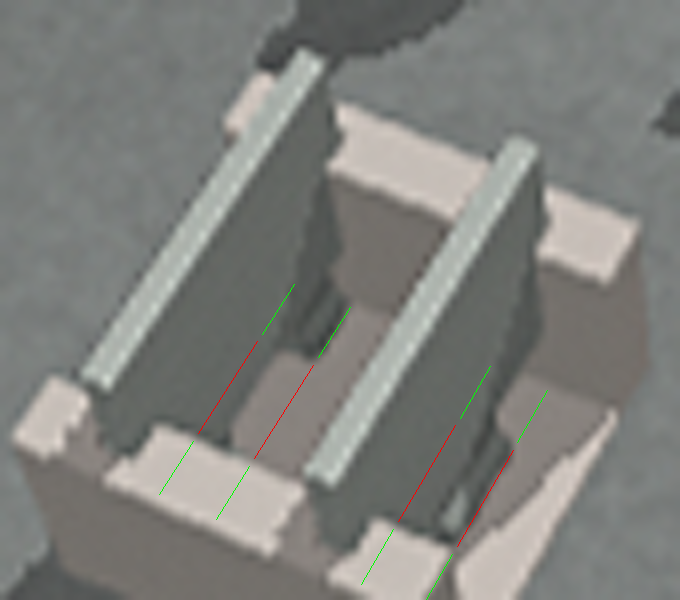

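The upper-left knuckle falls on the green (two-knuckle) hypothesis. The right one, at about (480,480), falls on the red (single) one, so the target is the +x slot cover at roughly (0.561,-0.199), yaw 0.176. I'll move above it now, turning the tool in steps.

```bash
cat > go.py <<'E'
import sys
from geo import *
from scipy.spatial.transform import Rotation as R
# usage: go.py x y z yaw(of tool x axis) -> rows numbers in pendant units from current measured pose
x,y,z,th=map(float,sys.argv[1:5]);s=arm.state();Q=R.from_rotvec(s["tcp_rot"]);M=Q.as_matrix()
T=R.from_matrix([[np.cos(th),np.sin(th),0],[np.sin(th),-np.cos(th),0],[0,0,-1]])
np.set_printoptions(precision=4,suppress=True)
print("t",M.T@(np.array([x,y,z])-s["eef_pos"])/.8,"r",(Q.inv()*T).as_rotvec()/.5,"pos",s["eef_pos"],"thx",np.arctan2(M[1,0],M[0,0]),"tilt",M[:,2],"F",s["force"],"grip",s["grip_width"],s["grip_force"],"t",s["time"],"q",s["qpos"])
E
python3 -m pendant '[{"tx":0.5956,"ty":-0.2413,"tz":0,"rz":-1,"claw":0},{"tx":0.5956,"ty":-0.2413,"tz":0,"rz":-1,"claw":0},{"tx":0.5956,"ty":-0.2413,"tz":0,"rz":-1,"claw":0},{"tx":0.5956,"ty":-0.2413,"tz":0,"rz":-1,"claw":0},{"tx":0.5956,"ty":-0.2413,"tz":0,"rz":-1,"claw":0},{"tx":0.5956,"ty":-0.2413,"tz":0,"rz":-1,"claw":0},{"tx":0.5956,"ty":-0.2413,"tz":0,"rz":-1,"claw":0},{"tx":0.5956,"ty":-0.2413,"tz":0,"rz":-1,"claw":0},{"tx":0.5956,"ty":-0.2413,"tz":0,"rz":-1,"claw":0},{"tx":0.5956,"ty":-0.2413,"tz":0,"rz":-1,"claw":0},{"tx":0.5956,"ty":-0.2413,"tz":0,"rz":-1,"claw":0},{"tx":0.5956,"ty":-0.2413,"tz":0,"rz":-1,"claw":0}]'
python3 -m pendant '[{"rz":-1,"claw":0},{"rz":-1,"claw":0},{"rz":-1,"claw":0},{"rz":-1,"claw":0}]'
python3 go.py 0.5607 -0.1994 0.2 1.747
```

```text
t [ 0.5955 -0.2415  0.0389] r [-0.0011 -0.0014 -2.8924] pos [ 0.1629 -0.5251  0.2309] thx 0.30079956131914426 tilt [-0.0001  0.0008 -1.    ] F [-0.2524 -0.2912  0.3091] grip 0.994299965668365 0.0 t 0.2 q [-1.4226  0.259   0.0211  1.3337  0.      1.4182]schema error: expected keys tx, ty, tz, rx, ry, rz, claw
schema error: expected keys tx, ty, tz, rx, ry, rz, claw
```

All seven keys are needed in every row.

```bash
python3 -m pendant '[{"tx":0.5956,"ty":-0.2413,"tz":0,"rx":0,"ry":0,"rz":-1,"claw":0},{"tx":0.5956,"ty":-0.2413,"tz":0,"rx":0,"ry":0,"rz":-1,"claw":0},{"tx":0.5956,"ty":-0.2413,"tz":0,"rx":0,"ry":0,"rz":-1,"claw":0},{"tx":0.5956,"ty":-0.2413,"tz":0,"rx":0,"ry":0,"rz":-1,"claw":0},{"tx":0.5956,"ty":-0.2413,"tz":0,"rx":0,"ry":0,"rz":-1,"claw":0},{"tx":0.5956,"ty":-0.2413,"tz":0,"rx":0,"ry":0,"rz":-1,"claw":0},{"tx":0.5956,"ty":-0.2413,"tz":0,"rx":0,"ry":0,"rz":-1,"claw":0},{"tx":0.5956,"ty":-0.2413,"tz":0,"rx":0,"ry":0,"rz":-1,"claw":0},{"tx":0.5956,"ty":-0.2413,"tz":0,"rx":0,"ry":0,"rz":-1,"claw":0},{"tx":0.5956,"ty":-0.2413,"tz":0,"rx":0,"ry":0,"rz":-1,"claw":0},{"tx":0.5956,"ty":-0.2413,"tz":0,"rx":0,"ry":0,"rz":-1,"claw":0},{"tx":0.5956,"ty":-0.2413,"tz":0,"rx":0,"ry":0,"rz":-1,"claw":0}]'
python3 -m pendant '[{"tx":0,"ty":0,"tz":0,"rx":0,"ry":0,"rz":-1,"claw":0},{"tx":0,"ty":0,"tz":0,"rx":0,"ry":0,"rz":-1,"claw":0},{"tx":0,"ty":0,"tz":0,"rx":0,"ry":0,"rz":-1,"claw":0},{"tx":0,"ty":0,"tz":0,"rx":0,"ry":0,"rz":-1,"claw":0}]'
python3 go.py 0.5607 -0.1994 0.16 1.747
```

```text
time: 1.4
eef_pos: [0.562, -0.1981, 0.2305]
tcp_rot: [-2.89, -1.229, 0.001]
force: [0.1, -0.1, 0.2]
grip_width: 0.501
grip_force: 0.0
time: 1.8
eef_pos: [0.5597, -0.201, 0.2313]
tcp_rot: [-2.496, -1.907, 0.001]
force: [0.2, -0.2, -0.2]
grip_width: 0.507
grip_force: 0.0
t [0.0023 0.0008 0.0892] r [-0.0009  0.0004 -0.8845] pos [ 0.5597 -0.201   0.2313] thx 1.3047607036409397 tilt [-0.0005 -0.0002 -1.    ] F [ 0.1863 -0.2059 -0.2332] grip 0.5065743100096425 0.0 t 1.8 q [-0.4857  0.3362  0.1328  1.3678 -0.0004  1.3512]
```

```bash
python3 -m pendant '[{"tx":0.002,"ty":0.001,"tz":0.03,"rx":0,"ry":0,"rz":-0.884,"claw":0},{"tx":0.002,"ty":0.001,"tz":0.06,"rx":0,"ry":0,"rz":-0.884,"claw":0},{"tx":0.002,"ty":0.001,"tz":0.089,"rx":0,"ry":0,"rz":-0.884,"claw":0},{"tx":0.002,"ty":0.001,"tz":0.089,"rx":0,"ry":0,"rz":-0.884,"claw":0},{"tx":0.002,"ty":0.001,"tz":0.089,"rx":0,"ry":0,"rz":-0.884,"claw":0},{"tx":0.002,"ty":0.001,"tz":0.089,"rx":0,"ry":0,"rz":-0.884,"claw":0}]'
python3 go.py 0.5607 -0.1994 0.071 1.747
python3 - <<'E'
from plant import arm
import cv2,numpy as np
s=arm.camera("scene")[:,:,::-1];t=arm.camera("top")[:,:,::-1]
a=cv2.resize(s[130:250,150:250],(500,600),interpolation=cv2.INTER_CUBIC);b=cv2.resize(t[180:260,262:342],(300,300),interpolation=cv2.INTER_CUBIC)
o=np.zeros((600,800,3),np.uint8);o[:,:500]=a;o[:300,500:]=b;cv2.imwrite("pics/a1.png",o)
E
```

```text
time: 2.4
eef_pos: [0.5622, -0.1993, 0.1616]
tcp_rot: [2.026, 2.399, 0.001]
force: [0.2, 0.1, -0.1]
grip_width: 0.504
grip_force: 0.0
t [ 0.0003 -0.0021  0.1132] r [ 0.003   0.0024 -0.0164] pos [ 0.5622 -0.1993  0.1616] thx 1.7387744717290874 tilt [ 0.0017 -0.001  -1.    ] F [ 0.1903  0.1424 -0.0681] grip 0.5039967582433226 0.0 t 2.4 q [-0.4812  0.363  -0.0054  1.2005 -0.0001  0.9216]
```

View pics/a1.png

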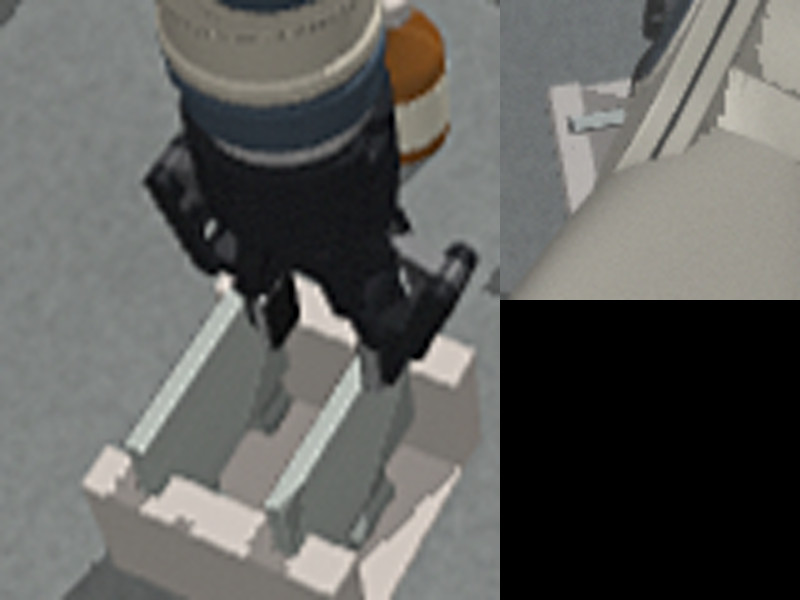

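The fingers straddle the right-hand plate: tips at (275,345) and (385,385), plate edge between them. I'll descend.

```bash
python3 -m pendant '[{"tx":0,"ty":0,"tz":0.02,"rx":0,"ry":0,"rz":0,"claw":0},{"tx":0,"ty":0,"tz":0.05,"rx":0,"ry":0,"rz":0,"claw":0},{"tx":0,"ty":0,"tz":0.08,"rx":0,"ry":0,"rz":0,"claw":0},{"tx":0,"ty":0,"tz":0.1,"rx":0,"ry":0,"rz":0,"claw":0},{"tx":0,"ty":0,"tz":0.113,"rx":0,"ry":0,"rz":0,"claw":0},{"tx":0,"ty":0,"tz":0.113,"rx":0,"ry":0,"rz":0,"claw":0},{"tx":0,"ty":0,"tz":0.113,"rx":0,"ry":0,"rz":0,"claw":0}]'
python3 go.py 0.5607 -0.1994 0.071 1.747
```

```text
time: 3.2
eef_pos: [0.5625, -0.1986, 0.0705]
tcp_rot: [2.022, 2.403, 0.0]
force: [-0.3, -0.1, 0.0]
grip_width: 0.502
grip_force: 0.0
t [-0.0006 -0.0024 -0.0006] r [ 0.0017  0.0013 -0.009 ] pos [ 0.5625 -0.1986  0.0705] thx 1.7424933215960967 tilt [ 0.0009 -0.0005 -1.    ] F [-0.3414 -0.1467  0.0119] grip 0.5017630947765988 0.0 t 3.2 q [-0.4801  0.4242 -0.1547  0.9908  0.      0.919 ]
```

```bash
python3 -m pendant '[{"tx":0,"ty":-0.002,"tz":0,"rx":0,"ry":0,"rz":-0.009,"claw":0},{"tx":0,"ty":-0.002,"tz":0,"rx":0,"ry":0,"rz":-0.009,"claw":-0.4},{"tx":0,"ty":-0.002,"tz":0,"rx":0,"ry":0,"rz":-0.009,"claw":-0.6},{"tx":0,"ty":-0.002,"tz":0,"rx":0,"ry":0,"rz":-0.009,"claw":-0.7},{"tx":0,"ty":-0.002,"tz":0,"rx":0,"ry":0,"rz":-0.009,"claw":-0.8},{"tx":0,"ty":-0.002,"tz":0,"rx":0,"ry":0,"rz":-0.009,"claw":-1},{"tx":0,"ty":-0.002,"tz":0,"rx":0,"ry":0,"rz":-0.009,"claw":-1},{"tx":0,"ty":-0.002,"tz":0,"rx":0,"ry":0,"rz":-0.009,"claw":-1}]' 25
python3 go.py 0.5607 -0.1994 0.071 1.747
```

```text
time: 4.0
eef_pos: [0.5606, -0.1988, 0.07]
tcp_rot: [2.017, 2.408, 0.0]
force: [0.2, 0.1, 4.5]
grip_width: 0.112
grip_force: 26.9
t [-0.0008 -0.0001 -0.0013] r [0.0009 0.0006 0.0006] pos [ 0.5606 -0.1988  0.07  ] thx 1.7473015480974063 tilt [ 0.0005 -0.0002 -1.    ] F [0.2112 0.1191 4.5044] grip 0.11232311502595893 26.858092546463013 t 4.0 q [-0.4818  0.4224 -0.1594  0.9885  0.0001  0.9125]
```

The plate is gripped at 9.5 mm, matching its 10 mm. I'll firm the grip and lift straight up.

```bash
python3 -m pendant '[{"tx":0,"ty":0,"tz":0,"rx":0,"ry":0,"rz":0,"claw":-1},{"tx":0,"ty":0,"tz":0,"rx":0,"ry":0,"rz":0,"claw":-1},{"tx":0,"ty":0,"tz":-0.01,"rx":0,"ry":0,"rz":0,"claw":-1},{"tx":0,"ty":0,"tz":-0.03,"rx":0,"ry":0,"rz":0,"claw":-1},{"tx":0,"ty":0,"tz":-0.06,"rx":0,"ry":0,"rz":0,"claw":-1},{"tx":0,"ty":0,"tz":-0.09,"rx":0,"ry":0,"rz":0,"claw":-1},{"tx":0,"ty":0,"tz":-0.12,"rx":0,"ry":0,"rz":0,"claw":-1},{"tx":0,"ty":0,"tz":-0.15,"rx":0,"ry":0,"rz":0,"claw":-1},{"tx":0,"ty":0,"tz":-0.18,"rx":0,"ry":0,"rz":0,"claw":-1},{"tx":0,"ty":0,"tz":-0.2,"rx":0,"ry":0,"rz":0,"claw":-1},{"tx":0,"ty":0,"tz":-0.2,"rx":0,"ry":0,"rz":0,"claw":-1},{"tx":0,"ty":0,"tz":-0.2,"rx":0,"ry":0,"rz":0,"claw":-1}]' 60
python3 go.py 0.5333 0.236 0.23 1.373
python3 - <<'E'
from plant import arm
import cv2,numpy as np
s=arm.camera("scene")[:,:,::-1];t=arm.camera("top")[:,:,::-1]
a=cv2.resize(s[110:250,150:270],(515,600),interpolation=cv2.INTER_CUBIC);b=cv2.resize(t[180:260,262:342],(280,280),interpolation=cv2.INTER_CUBIC)
o=np.zeros((600,800,3),np.uint8);o[:,:515]=a;o[:280,520:]=b;cv2.imwrite("pics/a2.png",o)
E
```

```text
time: 5.2
eef_pos: [0.5602, -0.1986, 0.2291]
tcp_rot: [-2.017, -2.408, 0.0]
force: [-0.4, -0.2, -2.1]
grip_width: 0.109
grip_force: 59.8
t [ 0.5407  0.0623 -0.001 ] r [-0.0014 -0.0006  0.7485] pos [ 0.5602 -0.1986  0.2291] thx 1.7472498309736737 tilt [-0.0007  0.0003 -1.    ] F [-0.4127 -0.249  -2.0755] grip 0.10890561229386578 59.76564288139343 t 5.2 q [-0.4818  0.3364  0.1275  1.3626 -0.0001  0.9125]
```

View pics/a2.png

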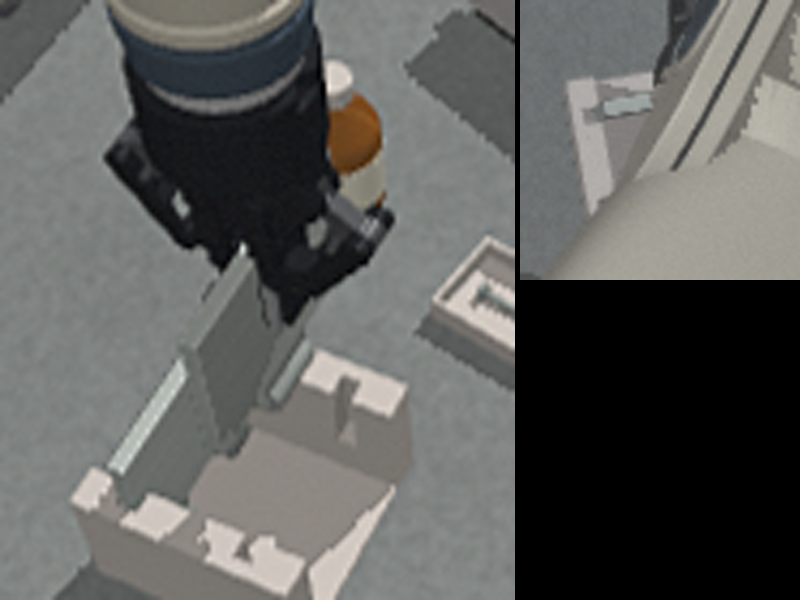

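The cover is held and upright, with its single knuckle in the middle near (295,370). The other cover is still in the stand. I'll carry this one to hover over the hinge.

```bash
python3 -m pendant '[{"tx":0.02,"ty":0.002,"tz":0,"rx":0,"ry":0,"rz":0.03,"claw":-1},{"tx":0.05,"ty":0.006,"tz":0,"rx":0,"ry":0,"rz":0.07,"claw":-1},{"tx":0.09,"ty":0.01,"tz":0,"rx":0,"ry":0,"rz":0.12,"claw":-1},{"tx":0.14,"ty":0.016,"tz":0,"rx":0,"ry":0,"rz":0.19,"claw":-1},{"tx":0.19,"ty":0.022,"tz":0,"rx":0,"ry":0,"rz":0.26,"claw":-1},{"tx":0.24,"ty":0.028,"tz":0,"rx":0,"ry":0,"rz":0.33,"claw":-1},{"tx":0.29,"ty":0.034,"tz":0,"rx":0,"ry":0,"rz":0.4,"claw":-1},{"tx":0.34,"ty":0.04,"tz":0,"rx":0,"ry":0,"rz":0.47,"claw":-1},{"tx":0.39,"ty":0.045,"tz":0,"rx":0,"ry":0,"rz":0.54,"claw":-1},{"tx":0.44,"ty":0.05,"tz":0,"rx":0,"ry":0,"rz":0.61,"claw":-1},{"tx":0.48,"ty":0.055,"tz":0,"rx":0,"ry":0,"rz":0.67,"claw":-1},{"tx":0.51,"ty":0.059,"tz":0,"rx":0,"ry":0,"rz":0.71,"claw":-1},{"tx":0.53,"ty":0.061,"tz":0,"rx":0,"ry":0,"rz":0.735,"claw":-1},{"tx":0.54,"ty":0.062,"tz":0,"rx":0,"ry":0,"rz":0.749,"claw":-1},{"tx":0.54,"ty":0.062,"tz":0,"rx":0,"ry":0,"rz":0.749,"claw":-1},{"tx":0.54,"ty":0.062,"tz":0,"rx":0,"ry":0,"rz":0.749,"claw":-1},{"tx":0.54,"ty":0.062,"tz":0,"rx":0,"ry":0,"rz":0.749,"claw":-1}]'
python3 go.py 0.5333 0.236 0.18 1.373
python3 - <<'E'
from plant import arm
import cv2,numpy as np
s=arm.camera("scene")[:,:,::-1];t=arm.camera("top")[:,:,::-1]
np.savez("im1.npz",s=s,t=t)
a=cv2.resize(s[50:150,250:340],(540,600),interpolation=cv2.INTER_CUBIC);b=cv2.resize(t[195:275,105:175],(245,280),interpolation=cv2.INTER_CUBIC)
o=np.zeros((600,800,3),np.uint8);o[:,:540]=a;o[:280,545:790]=b;cv2.imwrite("pics/a3.png",o)
E
```

```text
time: 7.0
eef_pos: [0.5335, 0.2344, 0.2295]
tcp_rot: [2.431, 1.99, -0.001]
force: [-0.5, -0.6, -2.1]
grip_width: 0.11
grip_force: 59.6
t [ 0.0019 -0.0007  0.0619] r [-0.0004  0.0006 -0.002 ] pos [0.5335 0.2344 0.2295] thx 1.3720084481271202 tilt [-0.0002 -0.0003 -1.    ] F [-0.5308 -0.6304 -2.0812] grip 0.10984331682972702 59.57845866680145 t 7.0 q [ 0.2701  0.3158  0.0983  1.3536 -0.0002  2.0397]
```

View pics/a3.png

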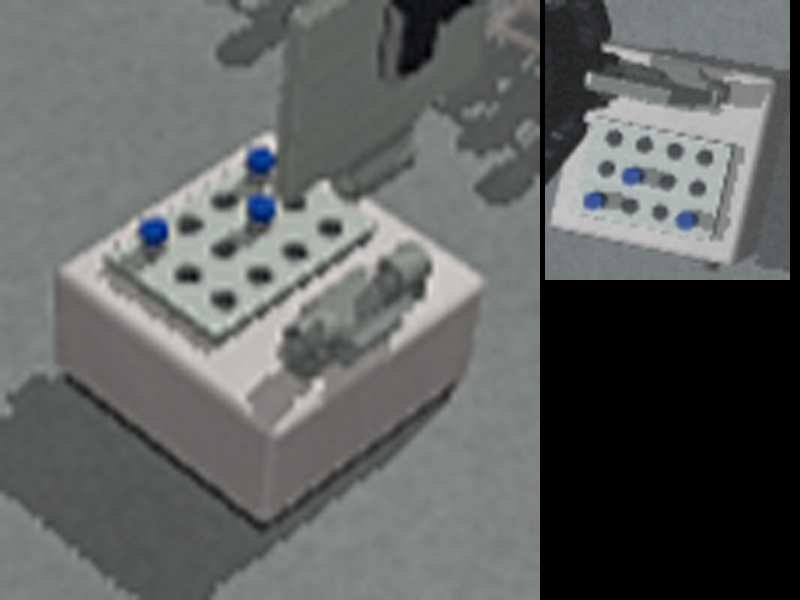

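The cover hovers over the hinge: plate lower-left corner near (285,205), knuckle at about (345-410,150-195), heater knuckles at (300,345) and (410,265). I'll check the model projections against these in the same crop coordinates.

Run:
```python
from geo import *
np.set_printoptions(precision=1,suppress=True)
ph=np.load("p.npy")[1];h=world(ph,[.055,0,.095])[0]
c=np.array([.5335,.2344,-.199])
def a3(n,P):
    u=proj(n,P)
    return (u-[250,50]+.5)*6-.5 if n=="scene" else (u-[105,195]+.5)*3.5-.5+[545,0]
z=.1775
print("plate -y bottom -x,+x",a3("scene",world(c,[[-.005,-.06,z+.016],[.005,-.06,z+.016]])))
print("plate top -y", a3("top",world(c,[[-.005,-.06,z+.106],[.005,-.06,z+.106]])))
print("cover knuckle bottom ends -y,+y",a3("scene",world(c,[[0,-.018,z-.01],[0,.018,z-.01],[.01,-.018,z],[.01,.018,z]])))
hc=[h[0],h[1],ph[2]]
L=[[0,y,.095+dz] for y in(-.041,-.021,.021,.041) for dz in(-.01,.01)]
print("fixed knuckles scene (bot,top) ",a3("scene",world(hc,L)))
t=proj("top",world(hc,L[1::2]));print("c2 coords top line",(t-[105,203]+.5)*6-.5+[398,0])
t=proj("scene",world(hc,L));print("c3 coords",(t-[255,68]+.5)*7-.5)
```

```text
plate -y bottom -x,+x [[273.1 195.8]
 [290.3 207.7]]
plate top -y [[664.5 105. ]
 [668.3  89.1]]
cover knuckle bottom ends -y,+y [[344.5 202.6]
 [400.5 164.1]
 [363.7 196.2]
 [420.2 157.3]]
fixed knuckles scene (bot,top)  [[294.9 363.2]
 [298.3 331.4]
 [324.8 341.7]
 [328.7 309.9]
 [386.3 297.6]
 [391.  265.5]
 [414.9 277. ]
 [420.1 244.9]]
c2 coords top line [[693.7 113.7]
 [649.5 104.6]
 [556.9  85.4]
 [512.8  76.3]]
c3 coords [[309.2 297.8]
 [313.2 260.7]
 [344.1 272.8]
 [348.5 235.6]
 [415.8 221.3]
 [421.3 183.9]
 [449.2 197.3]
 [455.2 159.8]]
```

Predictions agree with what I saw to within 1–2 mm. I'll lower until the cover's knuckle is just above the fixed ones and take a last close look.

```bash
python3 -m pendant '[{"tx":0.002,"ty":-0.0005,"tz":0.02,"rx":0,"ry":0,"rz":0,"claw":-1},{"tx":0.002,"ty":-0.0005,"tz":0.04,"rx":0,"ry":0,"rz":0,"claw":-1},{"tx":0.002,"ty":-0.0005,"tz":0.06,"rx":0,"ry":0,"rz":0,"claw":-1},{"tx":0.002,"ty":-0.0005,"tz":0.07,"rx":0,"ry":0,"rz":0,"claw":-1},{"tx":0.002,"ty":-0.0005,"tz":0.074,"rx":0,"ry":0,"rz":0,"claw":-1},{"tx":0.002,"ty":-0.0005,"tz":0.074,"rx":0,"ry":0,"rz":0,"claw":-1},{"tx":0.002,"ty":-0.0005,"tz":0.074,"rx":0,"ry":0,"rz":0,"claw":-1},{"tx":0.002,"ty":-0.0005,"tz":0.074,"rx":0,"ry":0,"rz":0,"claw":-1}]'
python3 go.py 0.5333 0.236 0.147 1.373
python3 - <<'E'
from plant import arm
import cv2,numpy as np
s=arm.camera("scene")[:,:,::-1];t=arm.camera("top")[:,:,::-1]
np.savez("im2.npz",s=s,t=t)
a=cv2.resize(s[75:125,285:335],(500,500),interpolation=cv2.INTER_CUBIC);b=cv2.resize(t[200:240,115:165],(300,240),interpolation=cv2.INTER_CUBIC)
o=np.zeros((500,800,3),np.uint8);o[:,:500]=a;o[:240,500:]=b;cv2.imwrite("pics/a4.png",o)
E
```

```text
time: 7.9
eef_pos: [0.5337, 0.237, 0.1712]
tcp_rot: [2.43, 1.991, 0.002]
force: [-0.1, -0.2, -1.5]
grip_width: 0.108
grip_force: 59.6
t [-0.0014 -0.0003  0.0303] r [ 0.0021 -0.0011 -0.0005] pos [0.5337 0.237  0.1712] thx 1.3727590888026953 tilt [ 0.0011  0.0003 -1.    ] F [-0.1408 -0.1761 -1.5205] grip 0.10773150244439783 59.57653284072876 t 7.9 q [ 0.2743  0.338  -0.0183  1.2133 -0.      2.0431]
```

View pics/a4.png

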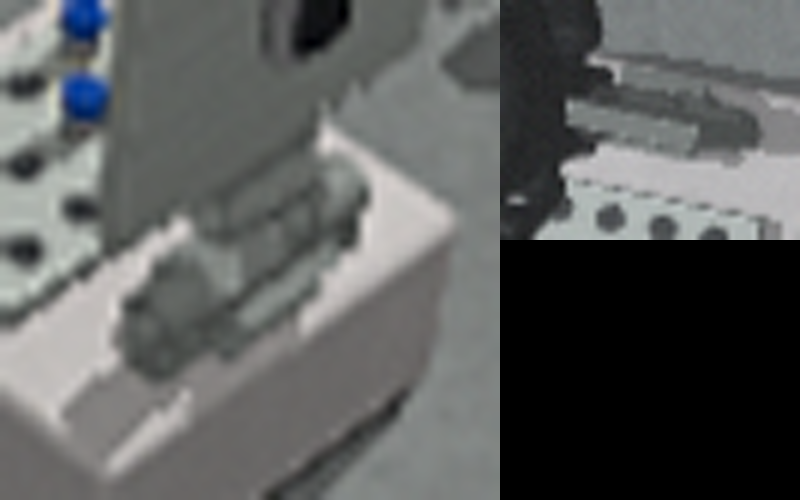

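The cover's knuckle at (205-320,160-235) sits directly above the gap between the fixed knuckles, whose ends are near (195,290) and (300,220). I'll lower slowly and watch the force.

```bash
python3 -m pendant '[{"tx":-0.001,"ty":0,"tz":0.003,"rx":0,"ry":0,"rz":0,"claw":-1},{"tx":-0.001,"ty":0,"tz":0.006,"rx":0,"ry":0,"rz":0,"claw":-1},{"tx":-0.001,"ty":0,"tz":0.009,"rx":0,"ry":0,"rz":0,"claw":-1},{"tx":-0.001,"ty":0,"tz":0.012,"rx":0,"ry":0,"rz":0,"claw":-1},{"tx":-0.001,"ty":0,"tz":0.014,"rx":0,"ry":0,"rz":0,"claw":-1},{"tx":-0.001,"ty":0,"tz":0.014,"rx":0,"ry":0,"rz":0,"claw":-1}]'
python3 go.py 0.5333 0.236 0.147 1.373
```

```text
time: 8.6
eef_pos: [0.5331, 0.2361, 0.1589]
tcp_rot: [-2.43, -1.991, 0.001]
force: [-0.1, -0.0, -1.2]
grip_width: 0.105
grip_force: 59.6
t [-0.0001  0.0003  0.0149] r [-0.0009  0.0005 -0.0004] pos [0.5331 0.2361 0.1589] thx 1.3727983179202705 tilt [-0.0005 -0.0002 -1.    ] F [-0.1457 -0.0065 -1.2095] grip 0.10496763948298277 59.57575857639313 t 8.6 q [ 0.2731  0.3438 -0.0418  1.1858 -0.      2.0419]
```

No contact 8 mm below the knuckle tops, so it has entered the gap. I'll continue.

```bash
python3 -m pendant '[{"tx":0,"ty":0,"tz":0.003,"rx":0,"ry":0,"rz":0,"claw":-1},{"tx":0,"ty":0,"tz":0.005,"rx":0,"ry":0,"rz":0,"claw":-1},{"tx":0,"ty":0,"tz":0.007,"rx":0,"ry":0,"rz":0,"claw":-1},{"tx":0,"ty":0,"tz":0.009,"rx":0,"ry":0,"rz":0,"claw":-1},{"tx":0,"ty":0,"tz":0.009,"rx":0,"ry":0,"rz":0,"claw":-1}]'
python3 go.py 0.5333 0.236 0.147 1.373
```

```text
time: 9.1
eef_pos: [0.5331, 0.2361, 0.1518]
tcp_rot: [-2.43, -1.991, 0.0]
force: [-0.5, 0.5, -1.8]
grip_width: 0.103
grip_force: 59.6
t [-0.0001  0.0002  0.006 ] r [-0.0005  0.0004 -0.0004] pos [0.5331 0.2361 0.1518] thx 1.372793854821046 tilt [-0.0003 -0.0001 -1.    ] F [-0.4997  0.5443 -1.7864] grip 0.10276353199972207 59.57596242427826 t 9.1 q [ 0.2731  0.3475 -0.0548  1.1688 -0.      2.0419]
```

```bash
python3 -m pendant '[{"tx":0,"ty":0,"tz":0.001,"rx":0,"ry":0,"rz":0,"claw":-1},{"tx":0,"ty":0,"tz":0.002,"rx":0,"ry":0,"rz":0,"claw":-1},{"tx":0,"ty":0,"tz":0.0025,"rx":0,"ry":0,"rz":0,"claw":-1},{"tx":0,"ty":0,"tz":0.0025,"rx":0,"ry":0,"rz":0,"claw":-1}]'
python3 -m pendant '[{"tx":0,"ty":0,"tz":0.0005,"rx":0,"ry":0,"rz":0,"claw":-1},{"tx":0,"ty":0,"tz":0.001,"rx":0,"ry":0,"rz":0,"claw":-1},{"tx":0,"ty":0,"tz":0.0015,"rx":0,"ry":0,"rz":0,"claw":-1},{"tx":0,"ty":0,"tz":0.0015,"rx":0,"ry":0,"rz":0,"claw":-1}]'
python3 go.py 0.5333 0.236 0.147 1.373
```

```text
time: 9.5
eef_pos: [0.5332, 0.2362, 0.15]
tcp_rot: [-2.43, -1.991, 0.0]
force: [0.3, 0.1, -3.0]
grip_width: 0.108
grip_force: 59.6
time: 9.9
eef_pos: [0.5332, 0.2361, 0.1488]
tcp_rot: [-2.43, -1.991, 0.0]
force: [-0.5, -0.9, -3.0]
grip_width: 0.108
grip_force: 59.6
t [-0.0002  0.0002  0.0023] r [-0.0002  0.0001 -0.0004] pos [0.5332 0.2361 0.1488] thx 1.3727865918439337 tilt [-0.0001 -0.     -1.    ] F [-0.5476 -0.8536 -3.0292] grip 0.10817731338706811 59.57610547542572 t 9.9 q [ 0.2731  0.3491 -0.0603  1.1614  0.      2.0419]
```

Still no contact. I'll keep going in small steps.

```bash
for i in 1 ; do python3 -m pendant '[{"tx":0,"ty":0,"tz":0.0005,"rx":0,"ry":0,"rz":0,"claw":-1},{"tx":0,"ty":0,"tz":0.001,"rx":0,"ry":0,"rz":0,"claw":-1},{"tx":0,"ty":0,"tz":0.001,"rx":0,"ry":0,"rz":0,"claw":-1}]'; done
python3 -m pendant '[{"tx":0,"ty":0,"tz":0.0005,"rx":0,"ry":0,"rz":0,"claw":-1},{"tx":0,"ty":0,"tz":0.001,"rx":0,"ry":0,"rz":0,"claw":-1},{"tx":0,"ty":0,"tz":0.001,"rx":0,"ry":0,"rz":0,"claw":-1}]'
python3 go.py 0.5333 0.236 0.147 1.373
```

```text
time: 10.2
eef_pos: [0.5332, 0.2361, 0.148]
tcp_rot: [-2.43, -1.991, 0.0]
force: [-0.4, -0.1, -1.5]
grip_width: 0.106
grip_force: 59.6
time: 10.5
eef_pos: [0.5332, 0.2362, 0.1472]
tcp_rot: [-2.43, -1.991, 0.0]
force: [-0.2, 0.2, -2.6]
grip_width: 0.112
grip_force: 59.6
t [-0.0002  0.0002  0.0003] r [-0.0002  0.     -0.0004] pos [0.5332 0.2362 0.1472] thx 1.372810798392142 tilt [-0.0001 -0.     -1.    ] F [-0.1541  0.2129 -2.6293] grip 0.11193790371879768 59.57630217075348 t 10.5 q [ 0.2731  0.35   -0.0632  1.1577  0.      2.0419]
```

```bash
python3 -m pendant '[{"tx":0,"ty":0,"tz":0.0005,"rx":0,"ry":0,"rz":0,"claw":-1},{"tx":0,"ty":0,"tz":0.0005,"rx":0,"ry":0,"rz":0,"claw":-1},{"tx":0,"ty":0,"tz":0.0005,"rx":0,"ry":0,"rz":0,"claw":-1}]'
python3 -m pendant '[{"tx":0,"ty":0,"tz":0.0005,"rx":0,"ry":0,"rz":0,"claw":-1},{"tx":0,"ty":0,"tz":0.0005,"rx":0,"ry":0,"rz":0,"claw":-1},{"tx":0,"ty":0,"tz":0.0005,"rx":0,"ry":0,"rz":0,"claw":-1}]'
python3 -m pendant '[{"tx":0,"ty":0,"tz":0.0005,"rx":0,"ry":0,"rz":0,"claw":-1},{"tx":0,"ty":0,"tz":0.0005,"rx":0,"ry":0,"rz":0,"claw":-1},{"tx":0,"ty":0,"tz":0.0005,"rx":0,"ry":0,"rz":0,"claw":-1}]'
```

```text
time: 10.8
eef_pos: [0.5333, 0.2362, 0.1469]
tcp_rot: [2.43, 1.991, 0.0]
force: [0.3, 0.4, -2.6]
grip_width: 0.106
grip_force: 59.7
time: 11.1
eef_pos: [0.5334, 0.2362, 0.1467]
tcp_rot: [2.43, 1.991, 0.001]
force: [0.6, -0.8, 0.3]
grip_width: 0.11
grip_force: 59.9
time: 11.4
eef_pos: [0.5335, 0.2362, 0.1465]
tcp_rot: [2.43, 1.991, 0.001]
force: [0.7, 0.0, 4.1]
grip_width: 0.108
grip_force: 60.4
```

Contact begins at TCP z = 0.1468 m, against an expected 0.147. The vertical force is rising and the side force is small, so it is seating in the V. I'll make one small centring nudge and check.

```bash
python3 -m pendant '[{"tx":0,"ty":0.0004,"tz":0.0003,"rx":0,"ry":0,"rz":0,"claw":-1},{"tx":0,"ty":0.0004,"tz":0.0005,"rx":0,"ry":0,"rz":0,"claw":-1},{"tx":0,"ty":0.0004,"tz":0.0005,"rx":0,"ry":0,"rz":0,"claw":-1},{"tx":0,"ty":0.0004,"tz":0.0005,"rx":0,"ry":0,"rz":0,"claw":-1}]'
python3 go.py 0.5333 0.236 0.147 1.373; python3 -c "
from plant import arm;print(arm.state()['ft_torque'])"
```

```text
time: 11.8
eef_pos: [0.5337, 0.2362, 0.1465]
tcp_rot: [2.43, 1.991, 0.002]
force: [0.2, -0.1, 8.7]
grip_width: 0.109
grip_force: 61.3
t [-0.0003 -0.0004 -0.0006] r [ 0.0019 -0.0012 -0.0003] pos [0.5337 0.2362 0.1465] thx 1.3728431419700837 tilt [ 0.0011  0.0004 -1.    ] F [ 0.207  -0.0969  8.7003] grip 0.10929135945111106 61.2584924697876 t 11.8 q [ 0.2729  0.3505 -0.0645  1.1547  0.0001  2.0416]
[-0.18125631  0.11789115 -0.04596454]
```

Seated: z holds at 0.1465 while the press is only about 9 N. The side force is about 0 and the tilt about 0.001 rad. I'll settle briefly and hand in.

```bash
python3 -m pendant '[{"tx":0,"ty":0,"tz":0,"rx":0,"ry":0,"rz":0,"claw":-1},{"tx":0,"ty":0,"tz":0,"rx":0,"ry":0,"rz":0,"claw":-1},{"tx":0,"ty":0,"tz":0,"rx":0,"ry":0,"rz":0,"claw":-1}]'
python3 -c "
from plant import arm;print(arm.hand_in())"
```

```text
time: 12.1
eef_pos: [0.5337, 0.2362, 0.1465]
tcp_rot: [2.43, 1.991, 0.002]
force: [-0.9, 0.3, 8.5]
grip_width: 0.105
grip_force: 61.3
the job is handed in; nothing more can be done
None
```

I handed the job in at 12.1 s with the single-knuckle cover seated between the heater's knuckles and held upright and still in the gripper; the forces and seat height fit a seated knuckle, but I took no picture after seating it.

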